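# Find the unlatched charging bay and push its flap open

### The job

Three of the four charging-bay flaps are latched and one is not: press gently with a fingertip on the front part of one flap after another until you find the one that rocks, then push that flap down into its bay until it stands open by 45 degrees or more, leave it open and draw the hand clear. Only touch the flaps: pick nothing up, do not lean hard on anything, and leave the battery pack, wheel, screwdriver and bottle where they are.

Things in the scene. Friction and masses are not known exactly. Their poses are not given: they have to be found in the camera images.
- dock: Fixed aluminium base plate, 270 x 420 x 10 mm, carrying four identical bays in a row along its y, 96 mm apart centre to centre (which bay is in which place changes). Origin on the table below the row's centre; x points to the rear (away from the robot at yaw 0). The plate runs from 90 mm before to 180 mm behind the row's centre; behind the bays it is an open ledge.
- bay_1: One of four identical black charging bays: a fixed open-topped box, 116 (x) x 88 (y) x 80 mm high, walls and floor 6 mm thick. Origin at the centre of its underside, 10 mm above the table; rim 80 mm above the origin. x points to the dock's rear, y along the row, z up. A white flap, 96 (x) x 70 (y) x 4 mm, centred, fills the mouth, its top flush with the rim.
- flap_1 (a joint): Angle (rad) of bay_1's flap: 0 shut and level; positive: front part down into the bay, rear part up; stops at -0.1 and 1.3. Its pin lies along y, 24 mm behind the bay's centre, 2 mm below the rim. Pressed 50 mm before the pin, a latched flap gives under 0.06 rad at 20 N and springs back; the unlatched one rocks at about 3 N and stays at any angle where it is left. All look alike.
- bay_2: One of four identical black charging bays: a fixed open-topped box, 116 (x) x 88 (y) x 80 mm high, walls and floor 6 mm thick. Origin at the centre of its underside, 10 mm above the table; rim 80 mm above the origin. x points to the dock's rear, y along the row, z up. A white flap, 96 (x) x 70 (y) x 4 mm, centred, fills the mouth, its top flush with the rim.
- flap_2 (a joint): Angle (rad) of bay_2's flap: 0 shut and level; positive: front part down into the bay, rear part up; stops at -0.1 and 1.3. Its pin lies along y, 24 mm behind the bay's centre, 2 mm below the rim. Pressed 50 mm before the pin, a latched flap gives under 0.06 rad at 20 N and springs back; the unlatched one rocks at about 3 N and stays at any angle where it is left. All look alike.
- bay_3: One of four identical black charging bays: a fixed open-topped box, 116 (x) x 88 (y) x 80 mm high, walls and floor 6 mm thick. Origin at the centre of its underside, 10 mm above the table; rim 80 mm above the origin. x points to the dock's rear, y along the row, z up. A white flap, 96 (x) x 70 (y) x 4 mm, centred, fills the mouth, its top flush with the rim.
- flap_3 (a joint): Angle (rad) of bay_3's flap: 0 shut and level; positive: front part down into the bay, rear part up; stops at -0.1 and 1.3. Its pin lies along y, 24 mm behind the bay's centre, 2 mm below the rim. Pressed 50 mm before the pin, a latched flap gives under 0.06 rad at 20 N and springs back; the unlatched one rocks at about 3 N and stays at any angle where it is left. All look alike.
- bay_4: One of four identical black charging bays: a fixed open-topped box, 116 (x) x 88 (y) x 80 mm high, walls and floor 6 mm thick. Origin at the centre of its underside, 10 mm above the table; rim 80 mm above the origin. x points to the dock's rear, y along the row, z up. A white flap, 96 (x) x 70 (y) x 4 mm, centred, fills the mouth, its top flush with the rim.
- flap_4 (a joint): Angle (rad) of bay_4's flap: 0 shut and level; positive: front part down into the bay, rear part up; stops at -0.1 and 1.3. Its pin lies along y, 24 mm behind the bay's centre, 2 mm below the rim. Pressed 50 mm before the pin, a latched flap gives under 0.06 rad at 20 N and springs back; the unlatched one rocks at about 3 N and stays at any angle where it is left. All look alike.
- pack: Blue battery pack, 36 x 46 x 66 mm, standing on the dock's rear ledge behind the bays; origin under its centre. Bystander.
- wheel: Black rubber model-car wheel, 64 mm across, 28 mm high, lying flat on the dock's rear ledge; origin under its centre. Bystander.
- driver: Screwdriver, 170 mm long, lying on the table beside the dock's right (-y) end. Bystander.
- glue: Small bottle, 40 mm across, 100 mm high, standing on the table beside the dock's left (+y) end; origin under its centre. Bystander.

How it is judged:
By the outcome, as a careful person would: the job done as asked, in the order asked, and still so for the second after the job is handed in, with the robot touching nothing.
It also fails if it takes over 48 s, if anything falls off the work surface, if the arm or the gripper's body presses on something with over 40 N, if the wrist force passes 120 N, or if a joint passes its speed limit or range.

### The arm

A 7-joint arm with a two-finger parallel gripper is mounted at the origin on the work surface. World frame = base frame: x ahead of the robot, y to its left, z up, the work surface at z = 0. Lengths are in m, angles in rad, forces in N, time in s.
With the tool pointing down it reaches from about 0.35 to 0.9 m from the base axis. Payload 7.2 kg.
Tool frame: the origin (TCP) lies at the very end of the fingers, on their centre line; the grasp point (between the pads) lies r.hold_point_z behind it (r.hold_point_z is the distance from the TCP to the grasp point, in m); z points along the fingers, y is the line along which they close (so a half turn about z gives the same grasp; the last joint's range is limited). The gripper opens to 88 mm and grips with 3 to 60 N. Pads are 20 mm wide; open, the fingers measure 115 mm over their backs; the gripper's body (75 mm by 178 mm) begins 61 mm behind the grasp point.
Start: joints at [-1.227, 0.411, -0.013, 1.596, 0.006, 1.134, -0.082], TCP at [0.25, 0.573, 0.19] pointing down, gripper open.
Joint ranges: [-2.95, 2.95], [-0.29, 1.99], [-1.47, 1.44], [0.14, 2.54], [-1.03, 4.17], [0.13, 1.85], [-2.86, 2.86]. Speed limits (rad/s): [2.39, 2.39, 3.01, 3.01, 3.14, 3.14, 3.14].

### API

Orientations are given as a 3x3 rotation matrix whose columns are the frame's x, y, z axes.
In Python, from bench import get_obs, eyes, sign_off, r gives the robot as it stands.
- The arm moves only by the shell command python3 -m jog 'ROWS' [OPENING] [FORCE]. ROWS is JSON, a list of rows, each an object with "slide": the shift along the tool's x, y, z in mm, a list of three; "delta_rot": the turn, a rotation vector about the tool's x, y, z in degrees, a list of three. In form: [{"slide": [dx, dy, dz], "delta_rot": [rx, ry, rz]}, ...]. A call has 1 to 12 rows; each row is the pose to reach, as a shift and turn from the pose commanded when the call began, along the tool's axes at that moment; what a row does not reach only later rows make up. A row lasts 1/8 s, in which the tool goes at most 62.5 mm and 10.7 degrees, less where a joint would pass 70% of its speed; a pose out of reach is approached as far as the arm can. A call with a gripper value outside its range is refused whole. OPENING is the opening, from -1 (shut) to 1 (fully open), so that 0 is half open, set as the call begins (- or left out, the last holds). The fingers move at their own pace and stop on an object; FORCE is the grip in N (left out, the last holds). Time passes only in rows, so rows that repeat a pose let the fingers close. It gives the time, the measured TCP pose, the force, the opening and the grip force at its end, in the units of the state.
- get_obs(): the state, without advancing time (a new reading comes with each control period).
- eyes.camera(name): name is "scene" or "top" or "wrist"; returns a dict with "image" (420x560x3 uint8, blue, green, red), "range_z" (420x560 float32, m along the optical axis (not along the pixel's ray), 0 where there is no reading), "fov_y" (degrees; the focal length in pixels is half the picture's height over the tangent of half this angle, whatever the lens; pixels are square), "cx", "cy" (the principal point, pixels), "T" (4x4, takes a point from camera to world coordinates). Camera axes: x right, y down, z forward; pixel columns grow to the right and rows downward; lengths in m; the calibration is good to about 2 mm. A picture is of the moment at which its call begins.
- sign_off(): hands the job in; it is judged then, once.
Trained networks look in a picture, given as the dict that the camera call returned (one of the last four; its "shot" number tells which), for a name from the list of things; names that differ only in an ending like _2 or _b are one class to them, and where a whole thing is asked for, a point or a joint stands for the part that bears it (a point fixed in the world has none). Each returns a list of dicts, best first, with "score" (0 to 1); they miss things now and then, are a little off and sometimes report something else, mostly with a low value. They report only what shows in the picture. A call takes as long as a camera call.
- eyes.look_for(picture, name): "rect" ([left, top, width, height] in pixels, round what is visible of it).
- eyes.cut_out(picture, name): "mask" (420x560 bool, what is visible of it) and "rect" ([left, top, width, height] in pixels, round what is visible of it).
- eyes.pinpoint(picture, name): "point" ([column, row] in pixels: a listed point, or the origin of a listed thing).
The state is a dict: "clock": time; "qpos": joint angles; "qd": joint speeds; "tau": joint torques, N m; "ee_pos": TCP position; "eef_rot": TCP orientation; "ft_force": force on the tool from outside, world axes, zero at the start; "torque": the same for the moment, N m; "gripper_width": finger opening in m; "grip_force": force on a finger pad.
Only numpy, scipy, OpenCV 4.12 (cv2) and the standard library are available. Lean on these libraries where they do the work, as an engineer would, in place of code of your own. Each camera call takes 0.05 s, during which the arm holds its last target. There are 200 camera calls.

## Working session

There is one attempt and no reset: what is moved stays moved. The work goes in short steps, Python scripts to look and compute and a shell command to move; the robot and the scene stay as the last step left them, time stands still between calls to the robot, and variables do not carry over. Pictures are saved under pics/ and viewed, at most 10 in all, crops included, and the job is handed in when it is done.

```bash
mkdir -p pics
cat > h.py <<'E'
import numpy as np, cv2
from bench import get_obs, eyes, r
def pts(p, rows=None, cols=None):
    h,w=p["range_z"].shape; f=h/2/np.tan(np.radians(p["fov_y"])/2)
    v,u=np.mgrid[0:h,0:w]; z=p["range_z"]
    c=np.stack([(u-p["cx"])/f*z,(v-p["cy"])/f*z,z],-1)
    return c@p["T"][:3,:3].T+p["T"][:3,3]
E
python3 - <<'E'
from h import *
o=get_obs(); print(o["clock"],o["ee_pos"],o["eef_rot"].round(3) if hasattr(o["eef_rot"],'round') else o["eef_rot"],o["ft_force"],r.hold_point_z)
for n in("top","scene"):
    p=eyes.camera(n); cv2.imwrite(f"pics/{n}.png",p["image"]); W=pts(p); ok=p["range_z"]>0
    print(n,p["T"].round(3).tolist())
    for t in ("bay_1","flap_1","dock","pack","wheel","driver","glue"):
        for d in eyes.cut_out(p,t)[:5]:
            m=d["mask"]&ok; q=W[m]
            if len(q): print(t,round(d["score"],2),d["rect"],np.median(q,0).round(3),np.percentile(q,2,axis=0).round(3),np.percentile(q,98,axis=0).round(3))
    if n=="top":
        hsv=cv2.cvtColor(p["image"],cv2.COLOR_BGR2HSV)
        m=((hsv[...,1]<60)&(hsv[...,2]>150)&ok&(abs(W[...,2]-.09)<.012)).astype(np.uint8)
        k,l,s,c=cv2.connectedComponentsWithStats(m)
        for i in range(1,k):
            if s[i,4]>150:
                q=W[l==i]; print("white",c[i].round(),s[i,4],q.mean(0).round(4),cv2.minAreaRect((q[:,:2]*1000).astype(np.float32)))
E
```

```text
0.0 [0.24997132 0.57222154 0.18892479] [[-0.916  0.4   -0.001]
 [ 0.4    0.916 -0.002]
 [-0.    -0.002 -1.   ]] [1.29559702 0.44249361 0.47833192] 0.0187
top [[-0.012, -0.993, 0.115, 0.468], [-1.0, 0.011, -0.005, 0.053], [0.004, -0.115, -0.993, 1.078], [0.0, 0.0, 0.0, 1.0]]
bay_1 0.8 [321.7, 180.6, 50.6, 61.5] [ 0.572 -0.096  0.089] [ 0.515 -0.143  0.014] [ 0.63  -0.052  0.093]
bay_1 0.77 [368.3, 176.0, 53.7, 59.9] [ 0.583 -0.192  0.089] [ 0.526 -0.238  0.015] [ 0.64  -0.148  0.093]
bay_1 0.71 [236.8, 196.7, 48.6, 54.4] [0.552 0.091 0.089] [0.496 0.048 0.015] [0.61  0.135 0.093]
bay_1 0.6 [280.2, 189.4, 51.2, 57.9] [ 0.562 -0.003  0.089] [ 0.505 -0.047  0.013] [0.619 0.041 0.093]
flap_1 0.86 [377.1, 183.7, 34.6, 44.8] [ 0.584 -0.195  0.09 ] [ 0.539 -0.229  0.086] [ 0.63  -0.161  0.093]
flap_1 0.79 [286.6, 190.6, 38.6, 51.6] [ 0.562 -0.004  0.09 ] [ 0.518 -0.039  0.086] [0.609 0.03  0.093]
flap_1 0.73 [243.3, 197.2, 36.4, 49.3] [0.553 0.091 0.09 ] [0.508 0.056 0.086] [0.599 0.125 0.094]
flap_1 0.64 [332.3, 188.0, 37.3, 45.9] [ 0.574 -0.1    0.09 ] [ 0.529 -0.133  0.086] [ 0.62  -0.065
[... 2295 characters left out ...]
 214.2, 209.9, 85.6] [ 0.696 -0.012  0.012] [ 0.507 -0.241  0.003] [0.766 0.164 0.024]
dock 0.21 [287.6, 200.3, 39.8, 24.0] [0.557 0.091 0.092] [0.507 0.058 0.089] [0.6   0.125 0.094]
pack 0.68 [253.2, 237.4, 25.9, 38.5] [0.697 0.067 0.059] [0.666 0.041 0.015] [0.708 0.087 0.085]
wheel 0.55 [163.3, 222.2, 24.4, 20.1] [ 0.709 -0.169  0.038] [ 0.674 -0.203  0.018] [ 0.73  -0.145  0.043]
driver 0.56 [131.3, 178.0, 36.4, 36.7] [ 0.576 -0.337  0.019] [ 0.52  -0.351  0.002] [ 0.669 -0.329  0.028]
driver 0.16 [206.4, 182.3, 44.0, 27.1] [ 0.578 -0.099  0.092] [ 0.524 -0.136  0.087] [ 0.623 -0.062  0.094]
glue 0.61 [337.9, 220.4, 19.9, 48.2] [0.578 0.206 0.053] [0.562 0.187 0.007] [0.586 0.222 0.102]
```

View pics/top.png

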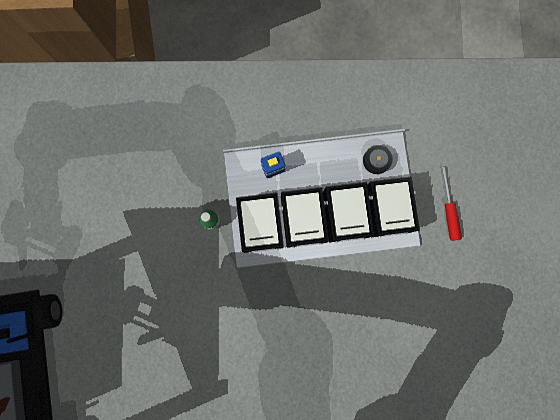

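View pics/scene.png

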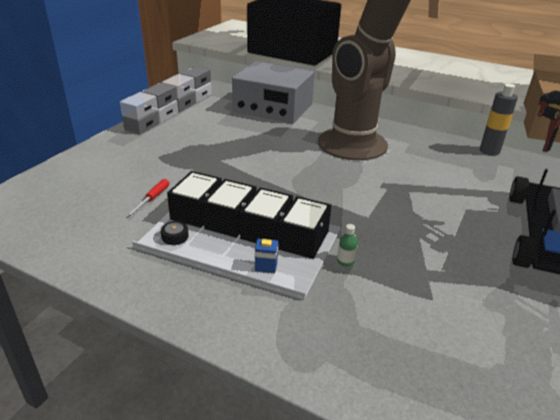

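The pictures agree with the numbers. In the top view, four shut flaps sit at columns 259, 304, 349 and 394 (rows 221 to 205), with the bottle at (208,218), pack at (272,164), wheel at (378,158) and driver at (452,215). The dock yaw is 6.1° and the flaps are at z 0.09. I'll shut the fingers, turn −29.7° about tool z, and move over the leftmost flap (A).

```bash
python3 -m jog '[{"slide":[-20,-15,0],"delta_rot":[0,0,-3]},{"slide":[-60,-45,0],"delta_rot":[0,0,-6]},{"slide":[-105,-78,0],"delta_rot":[0,0,-9]},{"slide":[-150,-111,0],"delta_rot":[0,0,-12]},{"slide":[-195,-144,0],"delta_rot":[0,0,-15]},{"slide":[-240,-177,0],"delta_rot":[0,0,-18]},{"slide":[-285,-210,0],"delta_rot":[0,0,-21]},{"slide":[-330,-244,10],"delta_rot":[0,0,-24]},{"slide":[-375,-277,20],"delta_rot":[0,0,-27]},{"slide":[-420,-310,30],"delta_rot":[0,0,-29.7]},{"slide":[-440,-325,40],"delta_rot":[0,0,-29.7]},{"slide":[-449,-332,40],"delta_rot":[0,0,-29.7]}]' -1 && python3 -c "
from h import *
o=get_obs();print(o['ee_pos'],np.round(o['eef_rot'],3).tolist(),o['ft_force'])"
```

```text
clock: 2.3
ee_pos: [0.5288, 0.0871, 0.1492]
eef_rot: [[-0.995, -0.104, -0.001], [-0.104, 0.995, -0.001], [0.001, -0.0, -1.0]]
ft_force: [-0.1, -0.0, 0.5]
gripper_width: 0.0004
grip_force: 0.0
[0.52882232 0.0871286  0.14919313] [[-0.995, -0.104, -0.001], [-0.104, 0.995, -0.001], [0.001, -0.0, -1.0]] [-0.1123713  -0.04094184  0.46074877]
```

```bash
python3 -m jog '[{"slide":[0,0,25],"delta_rot":[0,0,0]},{"slide":[0,0,45],"delta_rot":[0,0,0]},{"slide":[0,0,54],"delta_rot":[0,0,0]},{"slide":[0,0,56],"delta_rot":[0,0,0]},{"slide":[0,0,57],"delta_rot":[0,0,0]},{"slide":[0,0,58],"delta_rot":[0,0,0]},{"slide":[0,0,58],"delta_rot":[0,0,0]}]'; sleep 0; python3 -m jog '[{"slide":[0,0,1],"delta_rot":[0,0,0]},{"slide":[0,0,2],"delta_rot":[0,0,0]},{"slide":[0,0,2],"delta_rot":[0,0,0]}]'
```

```text
clock: 3.18
ee_pos: [0.529, 0.0889, 0.0921]
eef_rot: [[-0.994, -0.106, 0.001], [-0.106, 0.994, 0.0], [-0.001, 0.0, -1.0]]
ft_force: [-0.3, 0.8, -0.8]
gripper_width: 0.0006
grip_force: 0.0
clock: 3.55
ee_pos: [0.5287, 0.0888, 0.0896]
eef_rot: [[-0.994, -0.106, -0.0], [-0.106, 0.994, -0.0], [0.0, 0.0, -1.0]]
ft_force: [0.4, -0.1, 1.2]
gripper_width: 0.0006
grip_force: 0.0
```

```bash
python3 -m jog '[{"slide":[0,0,1],"delta_rot":[0,0,0]},{"slide":[0,0,2],"delta_rot":[0,0,0]},{"slide":[0,0,2],"delta_rot":[0,0,0]}]'; python3 -m jog '[{"slide":[0,0,1],"delta_rot":[0,0,0]},{"slide":[0,0,1],"delta_rot":[0,0,0]}]'
```

```text
clock: 3.92
ee_pos: [0.5287, 0.0888, 0.0876]
eef_rot: [[-0.994, -0.106, -0.0], [-0.106, 0.994, -0.0], [0.0, -0.0, -1.0]]
ft_force: [0.1, 0.5, 0.3]
gripper_width: 0.0003
grip_force: 0.0
clock: 4.18
ee_pos: [0.5287, 0.0888, 0.0867]
eef_rot: [[-0.994, -0.106, -0.0], [-0.106, 0.994, 0.0], [0.0, 0.0, -1.0]]
ft_force: [-0.4, -0.0, 0.4]
gripper_width: 0.0004
grip_force: 0.0
```

```bash
python3 -m jog '[{"slide":[0,0,1],"delta_rot":[0,0,0]},{"slide":[0,0,1],"delta_rot":[0,0,0]}]';  python3 -m jog '[{"slide":[0,0,1],"delta_rot":[0,0,0]},{"slide":[0,0,1],"delta_rot":[0,0,0]}]'
```

```text
clock: 4.42
ee_pos: [0.5287, 0.0888, 0.0856]
eef_rot: [[-0.994, -0.106, -0.0], [-0.106, 0.994, -0.0], [0.0, 0.0, -1.0]]
ft_force: [0.9, -0.7, -0.2]
gripper_width: 0.0004
grip_force: 0.0
clock: 4.68
ee_pos: [0.5287, 0.0888, 0.0847]
eef_rot: [[-0.994, -0.106, -0.0], [-0.106, 0.994, -0.0], [0.0, -0.0, -1.0]]
ft_force: [0.4, -0.5, -0.4]
gripper_width: 0.0005
grip_force: 0.0
```

No force yet at 5 mm below the rim, so I'll take a look.

Run:
```python
from h import *
ims=[]
for n in("scene","wrist"):
    p=eyes.camera(n); im=p["image"]
    if n=="scene":
        im=cv2.resize(im[130:290,200:413],(560,420),interpolation=cv2.INTER_CUBIC)
        W=pts(p)
        for nm,c in zip("ABCD",[(.5548,.0913),(.5647,-.0041),(.575,-.0993),(.5854,-.1946)]):
            d=W[...,:2]-np.array(c); a=d@[.994,.1065]; b=d@[-.1065,.994]
            m=(abs(a)<42)&(abs(b)<.028)&(a>-.04)&(a<.042)&(abs(W[...,2]-.09)<.02)
            print(nm,m.sum(),np.polyfit(a[m],W[...,2][m],1))
    cv2.imwrite(f"pics/{n}2.png",im)
```

```text
A 506 [-0.00110563  0.0917468 ]
B 472 [-0.00313227  0.09168606]
C 435 [-0.00283002  0.09165516]
D 408 [-0.00459668  0.09151823]
```

View pics/scene2.png

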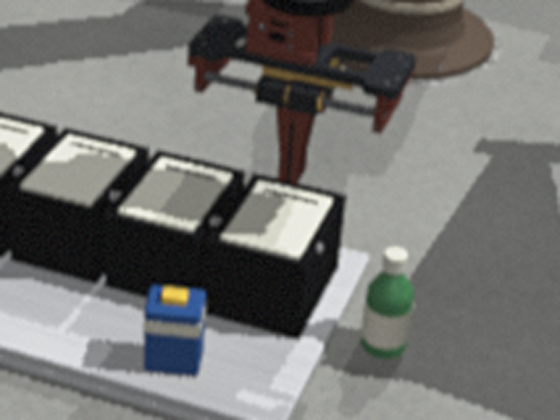

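The fingertip appears to end near the front rim of flap A, at crop pixel (290,183), and flap A is level. I'll compare the finger's measured position with the TCP reading.

Run:
```python
from h import *
o=get_obs(); e=np.array(o["ee_pos"]); print(e,o["ft_force"])
for n in("scene","top","wrist"):
    p=eyes.camera(n); W=pts(p); T=p["T"]; h=420; f=h/2/np.tan(np.radians(p["fov_y"])/2)
    c=T[:3,:3].T@(e-T[:3,3]); print(n,"TCP px",c[0]/c[2]*f+p["cx"],c[1]/c[2]*f+p["cy"])
    d=W-e; a=d@[.994,.1065,0]; b=d@[-.1065,.994,0]
    for z0 in(.0,.01,.02,.03,.05):
        m=(p["range_z"]>0)&(abs(a)<.05)&(abs(b)<.05)&(W[...,2]>.095+z0)&(W[...,2]<=.105+z0)
        if m.sum(): print(z0+.1,m.sum(),"a",np.percentile(a[m],[2,98]).round(4),"b",np.percentile(b[m],[2,98]).round(4))
    if n=="wrist": cv2.imwrite("pics/w3.png",p["image"])
```

```text
[0.52875772 0.08878263 0.08474902] [-0.26589151 -0.19127928  0.06953692]
scene TCP px 309.3923790644431 209.03585018107114
0.1 3 a [-0.005   0.0328] b [-0.0245  0.022 ]
0.12000000000000001 17 a [-0.0047  0.0116] b [-0.0072  0.0086]
0.13 40 a [-0.0091  0.0137] b [-0.0079  0.0099]
0.15000000000000002 40 a [-0.0073  0.0132] b [-0.0092  0.0108]
top TCP px 260.4559330453041 233.45747817042704
wrist TCP px 274.4880820522374 234.05420576070387
0.12000000000000001 140 a [-0.0117 -0.0095] b [-0.0077  0.009 ]
0.13 258 a [-0.0118 -0.0097] b [-0.0081  0.0094]
0.15000000000000002 397 a [-0.0119 -0.0096] b [-0.0089  0.0102]
```

View pics/wrist2.png

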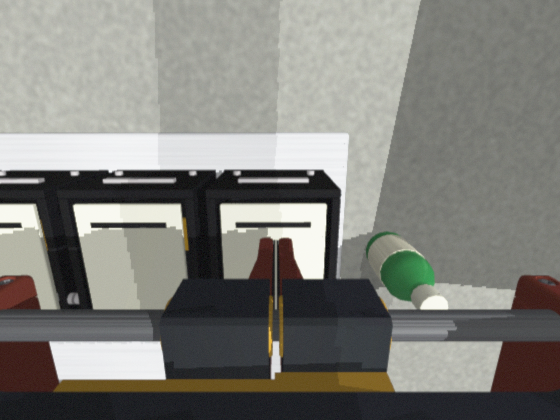

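xy is right, but with the fingers shut their visible tips end about 20–25 mm above the reported TCP. In the wrist view the tips are at row 240, short of the flap. So there has been no contact yet, and I'll go on down gently.

```bash
python3 -m jog '[{"slide":[0,0,3],"delta_rot":[0,0,0]},{"slide":[0,0,6],"delta_rot":[0,0,0]},{"slide":[0,0,9],"delta_rot":[0,0,0]},{"slide":[0,0,11],"delta_rot":[0,0,0]},{"slide":[0,0,12],"delta_rot":[0,0,0]}]'
python3 - <<'E'
from h import *
p=eyes.camera("scene");cv2.imwrite("pics/s4.png",cv2.resize(p["image"][150:250,250:383],(532,400),interpolation=cv2.INTER_CUBIC))
E
```

```text
clock: 5.55
ee_pos: [0.5287, 0.0887, 0.0725]
eef_rot: [[-0.994, -0.106, -0.0], [-0.106, 0.994, -0.0], [0.0, -0.0, -1.0]]
ft_force: [1.0, -0.3, -0.1]
gripper_width: 0.0004
grip_force: 0.0
```

View pics/s4.png

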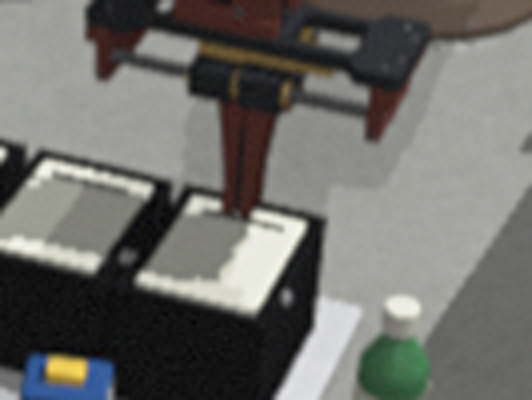

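The tip, at crop (238,215), is just above flap A's front part. I'll carry on in small steps.

```bash
for i in 1; do python3 -m jog '[{"slide":[0,0,1],"delta_rot":[0,0,0]},{"slide":[0,0,2],"delta_rot":[0,0,0]},{"slide":[0,0,2],"delta_rot":[0,0,0]}]'|grep -E "pos|ft"; python3 -m jog '[{"slide":[0,0,1],"delta_rot":[0,0,0]},{"slide":[0,0,2],"delta_rot":[0,0,0]},{"slide":[0,0,2],"delta_rot":[0,0,0]}]'|grep -E "pos|ft"; done
```

```text
ee_pos: [0.5287, 0.0888, 0.0707]
ft_force: [-0.3, 0.1, 0.7]
ee_pos: [0.5287, 0.0888, 0.0686]
ft_force: [-0.3, 0.0, 0.6]
```

```bash
python3 -m jog '[{"slide":[0,0,1],"delta_rot":[0,0,0]},{"slide":[0,0,2],"delta_rot":[0,0,0]},{"slide":[0,0,2],"delta_rot":[0,0,0]}]'|grep -E "pos|ft"; python3 -m jog '[{"slide":[0,0,1],"delta_rot":[0,0,0]},{"slide":[0,0,1],"delta_rot":[0,0,0]}]'|grep -E "pos|ft"
```

```text
ee_pos: [0.5287, 0.0888, 0.0666]
ft_force: [0.0, 0.4, 0.7]
ee_pos: [0.5287, 0.0888, 0.0657]
ft_force: [-0.7, 0.4, -0.1]
```

```bash
python3 -m jog '[{"slide":[0,0,1],"delta_rot":[0,0,0]},{"slide":[0,0,1],"delta_rot":[0,0,0]}]'|grep -E "pos|ft"
```

```text
ee_pos: [0.5287, 0.0887, 0.0647]
ft_force: [0.1, -0.3, -0.4]
```

```bash
cat > fl.py <<'E'
from h import *
C=dict(zip("ABCD",[(.5548,.0913),(.5647,-.0041),(.575,-.0993),(.5854,-.1946)]))
def tilt(cam="scene"):
    p=eyes.camera(cam); W=pts(p); hsv=cv2.cvtColor(p["image"],cv2.COLOR_BGR2HSV)
    for nm,c in C.items():
        d=W[...,:2]-np.array(c); a=d@[.994,.1065]; b=d@[-.1065,.994]
        out=[]
        for lo,hi in((-.045,-.03),(-.03,-.01),(-.01,.01),(.01,.03),(.03,.045)):
            m=(a>lo)&(a<hi)&(abs(b)<.03)&(hsv[...,1]<70)&(W[...,2]<.115); out.append(round(float(np.median(W[...,2][m])),4) if m.any() else None)
        print(nm,out)
    return p
E
python3 - <<'E'
from fl import *
print(get_obs()["ft_force"],np.round(get_obs()["tau"],2)); p=tilt()
cv2.imwrite("pics/s5.png",cv2.resize(p["image"][150:250,250:383],(532,400),interpolation=cv2.INTER_CUBIC))
E
```

```text
[ 0.05413475 -0.28107775 -0.43137059] [ 0.000e+00 -5.138e+01  2.680e+00 -2.269e+01  2.000e-02  6.000e-02
  0.000e+00]
A [0.0908, 0.091, 0.0918, 0.0919, 0.0915]
B [0.0901, 0.0901, 0.0898, 0.091, 0.0915]
C [0.0902, 0.0897, 0.0902, 0.0899, 0.0899]
D [0.0896, 0.0899, 0.0897, 0.0897, 0.0896]
```

View pics/s5.png

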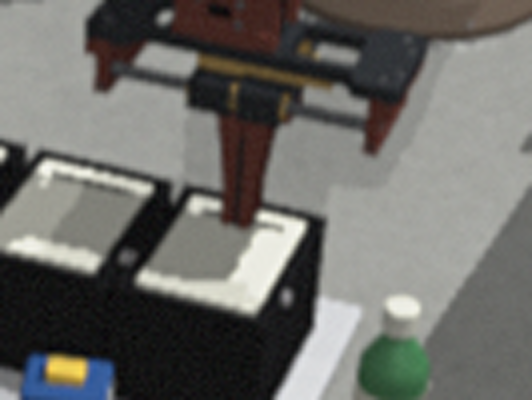

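The tip is at crop row 226, and contact with the flap surface should be near row 229, so about 2 mm more.

```bash
python3 -m jog '[{"slide":[0,0,1],"delta_rot":[0,0,0]},{"slide":[0,0,2],"delta_rot":[0,0,0]},{"slide":[0,0,2],"delta_rot":[0,0,0]}]'|grep -E "pos|ft"; python3 -m jog '[{"slide":[0,0,1],"delta_rot":[0,0,0]},{"slide":[0,0,1],"delta_rot":[0,0,0]}]'|grep -E "pos|ft"
```

```text
ee_pos: [0.5287, 0.0888, 0.0626]
ft_force: [-0.3, -0.8, 0.0]
ee_pos: [0.5287, 0.0888, 0.0617]
ft_force: [0.1, -0.5, 0.1]
```

```bash
python3 -m jog '[{"slide":[0,0,1],"delta_rot":[0,0,0]},{"slide":[0,0,1],"delta_rot":[0,0,0]}]'|grep -E "pos|ft"
```

```text
ee_pos: [0.5287, 0.0888, 0.0606]
ft_force: [0.6, 0.7, 0.6]
```

```bash
python3 -m jog '[{"slide":[0,0,1],"delta_rot":[0,0,0]},{"slide":[0,0,1],"delta_rot":[0,0,0]}]'|grep -E "pos|ft"
```

```text
ee_pos: [0.5287, 0.0888, 0.0596]
ft_force: [-0.5, 0.2, 0.5]
```

```bash
python3 -m jog '[{"slide":[0,0,1],"delta_rot":[0,0,0]},{"slide":[0,0,1],"delta_rot":[0,0,0]}]'|grep -E "pos|ft"; python3 -c "
from fl import *
tilt()"
```

```text
ee_pos: [0.5287, 0.0888, 0.0587]
ft_force: [-0.3, 0.1, 0.5]
A [0.0909, 0.0913, 0.0918, 0.0918, 0.0913]
B [0.0896, 0.0903, 0.0901, 0.0911, 0.0916]
C [0.0898, 0.0901, 0.0901, 0.0897, 0.0894]
D [0.0898, 0.0901, 0.0901, 0.0899, 0.0898]
```

Run:
```python
from fl import *
e=np.array(get_obs()["ee_pos"])
for n in("scene","wrist"):
    p=eyes.camera(n); W=pts(p); hsv=cv2.cvtColor(p["image"],cv2.COLOR_BGR2HSV)
    red=((hsv[...,0]<12)|(hsv[...,0]>168))&(hsv[...,1]>110)
    d=W-e; m=red&(np.hypot(d[...,0],d[...,1])<.03)&(p["range_z"]>0)
    print(n,m.sum(),np.percentile(W[m][:,2],[0,2,5,20]).round(4))
    v,u=np.nonzero(m); i=np.argmax(v); print(u[i],v[i],W[v[i],u[i]].round(4))
    cv2.imwrite(f"pics/{n}6.png",cv2.resize(p["image"][150:250,250:383],(532,400)) if n=="scene" else p["image"])
```

```text
scene 444 [0.0969 0.1025 0.1077 0.134 ]
310 207 [0.5392 0.0942 0.0985]
wrist 1332 [0.0905 0.0952 0.0973 0.1076]
270 358 [0.5247 0.0872 0.1762]
```

View pics/wrist6.png

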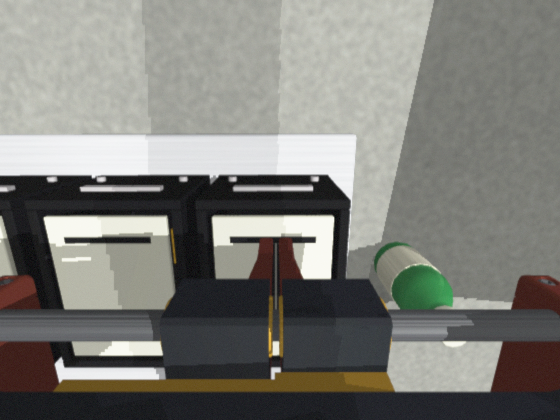

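The tip is now at z ≈ 0.093 by depth, almost touching. I'll continue.

```bash
python3 -m jog '[{"slide":[0,0,1],"delta_rot":[0,0,0]},{"slide":[0,0,2],"delta_rot":[0,0,0]},{"slide":[0,0,2],"delta_rot":[0,0,0]}]'|grep -E "pos|ft"
```

```text
ee_pos: [0.5288, 0.0888, 0.057]
ft_force: [-2.2, -0.1, 3.7]
```

```bash
python3 -m jog '[{"slide":[0,0,1],"delta_rot":[0,0,0]},{"slide":[0,0,1],"delta_rot":[0,0,0]}]'|grep -E "pos|ft"
```

```text
ee_pos: [0.5289, 0.0888, 0.0564]
ft_force: [-2.3, -0.3, 10.2]
```

```bash
python3 -m jog '[{"slide":[0,0,1],"delta_rot":[0,0,0]},{"slide":[0,0,1],"delta_rot":[0,0,0]}]'|grep -E "pos|ft"
```

```text
ee_pos: [0.5289, 0.0889, 0.0559]
ft_force: [-4.4, -1.4, 14.1]
```

Contact came at TCP z ≈ 0.0575, and the force rose about 6.5 N/mm, so flap A is latched. I'll lift and go to B.

```bash
python3 -m jog '[{"slide":[0,0,-12],"delta_rot":[0,0,0]},{"slide":[0,0,-20],"delta_rot":[0,0,0]},{"slide":[0,-25,-20],"delta_rot":[0,0,0]},{"slide":[0,-65,-20],"delta_rot":[0,0,0]},{"slide":[0,-96,-20],"delta_rot":[0,0,0]},{"slide":[0,-96,-20],"delta_rot":[0,0,0]},{"slide":[0,-96,-10],"delta_rot":[0,0,0]},{"slide":[0,-96,-5],"delta_rot":[0,0,0]},{"slide":[0,-96,-3],"delta_rot":[0,0,0]},{"slide":[0,-96,-2],"delta_rot":[0,0,0]},{"slide":[0,-96,-2],"delta_rot":[0,0,0]}]'|grep -E "pos|ft"; python3 -m jog '[{"slide":[0,0,1],"delta_rot":[0,0,0]},{"slide":[0,0,1],"delta_rot":[0,0,0]}]'|grep -E "pos|ft"
```

```text
ee_pos: [0.5392, -0.0065, 0.0568]
ft_force: [0.2, 0.3, 0.7]
ee_pos: [0.5393, -0.0066, 0.0559]
ft_force: [0.4, 0.4, 2.1]
```

```bash
python3 -m jog '[{"slide":[0,0,1],"delta_rot":[0,0,0]},{"slide":[0,0,1],"delta_rot":[0,0,0]}]'|grep -E "clock|pos|ft"
```

```text
clock: 11.55
ee_pos: [0.5392, -0.0067, 0.0548]
ft_force: [0.3, 1.9, 1.2]
```

```bash
python3 -m jog '[{"slide":[0,0,1],"delta_rot":[0,0,0]},{"slide":[0,0,1],"delta_rot":[0,0,0]}]'|grep -E "clock|pos|ft"
```

```text
clock: 11.8
ee_pos: [0.5392, -0.0067, 0.0537]
ft_force: [1.9, 1.1, 2.3]
```

```bash
python3 -m jog '[{"slide":[0,0,1],"delta_rot":[0,0,0]},{"slide":[0,0,2],"delta_rot":[0,0,0]},{"slide":[0,0,2],"delta_rot":[0,0,0]}]'|grep -E "clock|pos|ft"; python3 -c "
from fl import *
tilt()"
```

```text
clock: 12.18
ee_pos: [0.5392, -0.0067, 0.0517]
ft_force: [1.7, 0.6, 1.8]
A [0.0905, 0.0908, 0.0918, 0.0915, 0.0916]
B [-0.7455, -0.743, 0.0862, 0.0905, 0.0937]
C [0.0905, 0.0894, 0.0903, 0.0902, 0.0897]
D [0.0899, 0.0897, 0.0895, 0.0899, 0.09]
```

Flap B rocks: it gives about 2 N and sinks 6 mm with its rear rising. I'll push it down while easing slightly rearward.

```bash
python3 -m jog '[{"slide":[0,0,3],"delta_rot":[0,0,0]},{"slide":[-1,0,6],"delta_rot":[0,0,0]},{"slide":[-2,0,9],"delta_rot":[0,0,0]},{"slide":[-3,0,12],"delta_rot":[0,0,0]},{"slide":[-4,0,15],"delta_rot":[0,0,0]},{"slide":[-5,0,18],"delta_rot":[0,0,0]},{"slide":[-6,0,21],"delta_rot":[0,0,0]},{"slide":[-6,0,24],"delta_rot":[0,0,0]},{"slide":[-6,0,24],"delta_rot":[0,0,0]}]'|grep -E "clock|pos|ft"; python3 -c "
from fl import *
p=tilt();cv2.imwrite('pics/s7.png',cv2.resize(p['image'][130:250,210:370],(640,480),interpolation=cv2.INTER_CUBIC))"
```

```text
clock: 13.35
ee_pos: [0.5442, -0.006, 0.0272]
ft_force: [0.1, -0.2, 0.6]
A [0.0904, 0.0906, 0.0915, 0.0918, 0.0917]
B [-0.7475, -0.7466, -0.7477, 0.0852, 0.1049]
C [0.0902, 0.09, 0.09, 0.0904, 0.0899]
D [0.0899, 0.0896, 0.0902, 0.0896, 0.0901]
```

View pics/s7.png

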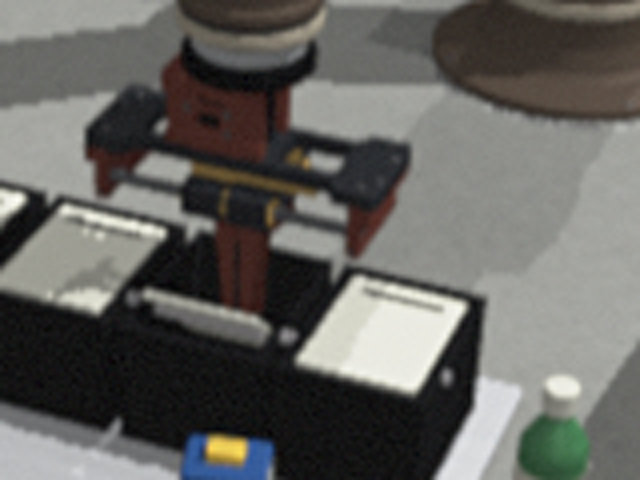

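Flap B is open to roughly 35–40°. Its raised rear is at crop (205,315), and the outer brackets, at (370,235), stand over flap A's front. Before going deeper I'll measure their clearance.

Run:
```python
from fl import *
e=np.array(get_obs()["ee_pos"])
for n in("scene","wrist"):
    p=eyes.camera(n);W=pts(p);d=W-e;a=d@[.994,.1065,0];b=d@[-.1065,.994,0]
    for lo,hi in((-.1,-.05),(-.05,-.015),(.015,.05),(.05,.1)):
        m=(p["range_z"]>0)&(b>lo)&(b<hi)&(abs(a)<.045)&(W[...,2]>.097)&(W[...,2]<.25)
        if m.sum()>5:
            print(n,lo,hi,m.sum(),np.percentile(W[m][:,2],[1,5,20]).round(3), a[m].min().round(3),a[m].max().round(3))
    if n=="scene":
        d=W-np.r_[C["B"],0];a=d@[.994,.1065,0];b=d@[-.1065,.994,0]
        m=(abs(b)<.03)&(a>.02)&(a<.05)&(W[...,2]>.06)&(W[...,2]<.14); k=np.polyfit(a[m],W[m][:,2],1); print("angle",np.degrees(np.arctan(k[0])),W[m][:,2].max())
```

```text
scene -0.1 -0.05 385 [0.144 0.148 0.159] -0.032 0.036
scene -0.05 -0.015 407 [0.149 0.154 0.167] 0.001 0.036
scene 0.015 0.05 560 [0.142 0.152 0.164] -0.032 0.037
scene 0.05 0.1 449 [0.144 0.148 0.16 ] -0.035 0.036
angle 48.32224208096456 0.10883953843637628
wrist -0.1 -0.05 6937 [0.142 0.143 0.147] -0.033 0.01
wrist -0.05 -0.015 14154 [0.148 0.154 0.158] -0.034 -0.016
wrist 0.015 0.05 13220 [0.148 0.153 0.158] -0.034 -0.017
wrist 0.05 0.1 8375 [0.142 0.144 0.148] -0.033 0.012
```

There are about 50 mm of clearance, so I'll push 14 mm more.

```bash
python3 -m jog '[{"slide":[-1,0,3],"delta_rot":[0,0,0]},{"slide":[-2,0,6],"delta_rot":[0,0,0]},{"slide":[-2,0,9],"delta_rot":[0,0,0]},{"slide":[-2,0,12],"delta_rot":[0,0,0]},{"slide":[-2,0,14],"delta_rot":[0,0,0]},{"slide":[-2,0,14],"delta_rot":[0,0,0]}]'|grep -E "clock|pos|ft"; python3 -m jog '[{"slide":[3,0,-5],"delta_rot":[0,0,0]},{"slide":[5,0,-15],"delta_rot":[0,0,0]},{"slide":[5,0,-40],"delta_rot":[0,0,0]},{"slide":[5,0,-80],"delta_rot":[0,0,0]},{"slide":[5,0,-130],"delta_rot":[0,0,0]},{"slide":[35,0,-170],"delta_rot":[0,0,0]},{"slide":[80,0,-190],"delta_rot":[0,0,0]},{"slide":[110,0,-200],"delta_rot":[0,0,0]},{"slide":[110,0,-200],"delta_rot":[0,0,0]}]'|grep -E "clock|pos|ft"
python3 - <<'E'
from fl import *
for n in("scene","top"):
    p=tilt(n);W=pts(p)
    d=W-np.r_[C["B"],0];a=d@[.994,.1065,0];b=d@[-.1065,.994,0]
    hsv=cv2.cvtColor(p["image"],cv2.COLOR_BGR2HSV)
    m=(abs(b)<.03)&(a>-.03)&(a<.05)&(W[...,2]>.03)&(W[...,2]<.14)&(hsv[...,2]>70); print(n,m.sum(),"white a range",a[m].min(),a[m].max(),"z",W[m][:,2].min(),W[m][:,2].max())
    _,_,vt=np.linalg.svd(np.c_[a[m],W[m][:,2]]-np.c_[a[m],W[m][:,2]].mean(0),full_matrices=False); print("angle",np.degrees(np.arctan2(vt[0,1],vt[0,0])))
    x0,y0=(210,130) if n=="scene" else (230,160)
    cv2.imwrite(f"pics/{n}8.png",cv2.resize(p["image"][y0:y0+120,x0:x0+160],(400,300)))
cv2.imwrite("pics/both8.png",np.hstack([cv2.imread("pics/scene8.png"),cv2.imread("pics/top8.png")]))
E
```

```text
clock: 14.25
ee_pos: [0.5466, -0.0059, 0.0134]
ft_force: [-0.1, -0.3, 0.8]
clock: 15.38
ee_pos: [0.4366, -0.0178, 0.2155]
ft_force: [0.4, -0.4, -0.4]
A [0.0906, 0.0909, 0.0914, 0.0919, 0.0918]
B [-0.7476, -0.747, -0.7459, 0.0759, 0.1058]
C [0.0902, 0.09, 0.0901, 0.0896, 0.0901]
D [0.0896, 0.09, 0.0897, 0.0895, 0.0897]
scene 268 white a range -0.0025163078231410594 0.04976069804336143 z 0.05068305307791354 0.11341114921445128
angle -123.73119253241785
A [0.0896, 0.0896, 0.0898, 0.0899, 0.0898]
B [0.0158, 0.0186, 0.0568, 0.086, 0.1062]
C [0.0893, 0.0894, 0.0896, 0.0896, 0.0898]
D [0.0895, 0.0896, 0.0893, 0.0893, 0.0895]
top 777 white a range -0.01782776915145379 0.037595872175464465 z 0.030192909580365912 0.11297984894895907
angle -123.72211526743479
```

View pics/both8.png

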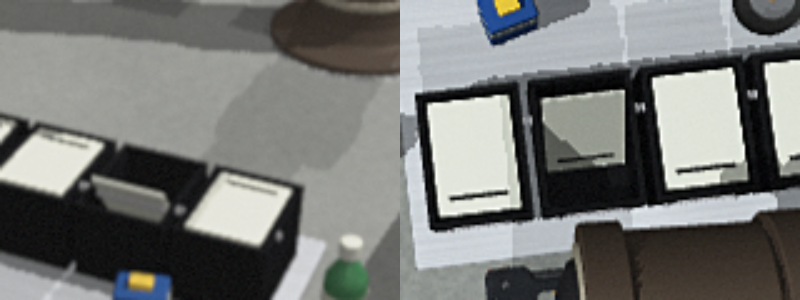

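Flap B, at (130,195) on the left and (580,135) on the right, stands open at about 56° by both cameras. The other three flaps are level, the pack, wheel and bottle are in place, and the hand is clear.

```bash
python3 -c "
from bench import sign_off
print(sign_off())"
```

```text
the job is handed in; nothing more can be done
None
```

I pressed two flaps: the leftmost was latched, and the second from the left (+y end) rocked. I pushed that one open to about 56°, drew the hand clear with nothing else moved, and handed the job in at about 15.5 s.

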